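# Pack the hand-held meter and shut its case

## Task

Pack up the hand-held meter: set it down (do not drop it) flat, display up, in the empty front bay of its open case, and get the electrode tube that is propped on the case's right-hand wall down flat in the rear bay. Once both lie flat in their bays and nothing stands above the rim, lower the lid without slamming it until it is fully shut. Leave the other things on the bench where they are.

Things in the scene. Friction and masses are not known exactly. Their poses are not given: they have to be found in the camera images.
- case_base (a point): Grey open case, fixed. Point: centre of its underside, on the bench. Outer 180 (x) x 200 (y) x 48 mm high (rim), walls and floor 6 mm. x points from its front wall (robot side) to the hinge, y to its left, z up; turned up to 0.25 rad. Three foam ribs along y, 8 mm above the inner floor, 26, 24 and 20 mm wide (front to hinge), bound two bays and leave finger room above them.
- meter_bay (a point): Centre of the floor of the meter's bay, the wider one nearer the front wall: 56 mm wide (case x), 188 mm long (case y); empty at the start. Its floor is 6 mm above the bench, at case x = -30 mm. Axes as the case.
- tube_bay (a point): Centre of the floor of the electrode tube's bay, the narrower one nearer the hinge: 42 mm wide (case x), 188 mm long (case y). Its floor is 6 mm above the bench, at case x = +43 mm. Axes as the case.
- hinge_mid (a point): Middle of the lid's hinge line, on the case's rim on the side away from the robot, 48.5 mm above the bench, at case x = +90 mm; the hinge line runs along case y. Axes as the case.
- lid (a joint): Lid angle: 0 shut (level on the rim), grows as it opens, pi/2 upright; starts at 1.75 to 1.9, leaning back away from the robot; stop at 2.0. Flat grey lid, 180 mm from hinge to free edge, 200 mm wide, 10 mm thick (from hinge line outwards), 0.3 kg. The stiff hinge (0.32 N m friction) holds it where it is left. No handle or catch: push on its outer face.
- lid_edge (a point): Middle of the lid's free edge (the uppermost edge while the lid stands open, over the front wall when shut), half-way through its thickness, 180 mm from the hinge line.
- meter_mid (a point): Hand-held meter, a flat white box with a dark display and small round keys on top, 150 long (its x) x 44 wide (its y) x 32 mm thick (its z, up), about 0.22 kg, loose on the bench left of the case. Point: its centre, 16 mm above its underside. It goes lengthwise along its bay, either way round, display up.
- tube_mid (a point): Electrode tube, white square bar with grey ends, 150 long (its y) x 26 x 26 mm, about 0.09 kg, loose. Point: its centre. Lies along its bay, propped: left end on the bay floor, right (-y) end on the case's right wall, 22 mm beyond its outer face, up to 35 mm above the rim (tilt 0.36 rad). Pushed about 40 mm along case +y at the raised end, that end clears the wall and drops in by itself.
- wash_bottle: White plastic wash bottle, 64 mm across, about 150 mm tall, bystander; origin at the centre of its underside.
- beaker: Glass beaker, 70 mm across, 90 mm tall, bystander; origin at the centre of its underside.
- jar: Small amber jar, 56 mm across, 70 mm tall, bystander; origin at the centre of its underside.
- flask: Glass conical flask, 84 mm across, 125 mm tall, bystander; origin at the centre of its underside.
- spatula: Spatula lying on the bench, 170 mm long along its x, bystander; origin near its middle, at bench level.
- tip_box: Clear open box, 120 x 85 x 50 mm, bystander; origin at the centre of its underside.
Mind the look-alikes: they are no part of the job. What is shaped like the part that bears meter_mid but green is not meant. What is shaped like the part that bears tube_mid but brown or pink is not meant.

How it is judged:
By the outcome, as a careful person would: the job done as asked, in the order asked, and still so for the second after the job is handed in, with the robot touching nothing.
It also fails if it takes over 64 s, if anything falls off the work surface, if the arm or the gripper's body presses on something with over 40 N, if the wrist force passes 120 N, or if a joint passes its speed limit or range.

## Robot

A 6-joint arm with a two-finger parallel gripper is mounted at the origin on the work surface. World frame = base frame: x ahead of the robot, y to its left, z up, the work surface at z = 0. Lengths are in m, angles in rad, forces in N, time in s.
With the tool pointing down it reaches from about 0.25 to 0.775 m from the base axis. Payload 4 kg.
Tool frame: the origin (TCP) lies between the finger pads; the fingertips stand r.tcp_to_tips ahead of it and the grasp point (between the pads) lies 8 mm behind it (r.tcp_to_tips is the distance from the TCP to the fingertips, in m); y points along the fingers, x is the direction in which the jaws open and shut, and the axes are right-handed (so a half turn about y gives the same grasp; the last joint's range is limited). The gripper opens to 85 mm and grips with 20 to 120 N. Pads are 22 mm wide; open, the fingers measure 114 mm over their backs; the gripper's body (76 mm by 85 mm) begins 54 mm behind the grasp point. The pads swing forward as they close: fully open they stand 13 mm farther back than shut.
Start: joints at [-1.271, 0.087, 1.371, -0, 1.684, -0.103], TCP at [0.216, -0.506, 0.242] pointing down, gripper open.
Joint ranges: [-3.1, 3.1], [-0.76, 2.03], [0.27, 2.55], [-1.08, 4.22], [0.17, 2.65], [-2.57, 2.57]. Speed limits (rad/s): [2.79, 2.79, 3.14, 3.14, 3.14, 3.14].

## Interface

Orientations are given as a unit quaternion [w, x, y, z].
In Python, from station import r gives the robot as it stands.
- The arm moves only by the shell command python3 -m creep 'ROWS' [FORCE]. ROWS is a JSON object of lists of equal length, an entry for each row: "delta_pos": the shift along the tool's x, y, z in units of 0.03 m (1.0 is 0.03 m), a list of three; "turn": the turn, a rotation vector about the tool's x, y, z in units of 1.5 rad (1.0 is 1.5 rad), a list of three; "fingers": the gripper's target within -1 to 1 (fully open at 1, half-way at 0, shut at -1). A call has exactly 8 rows; each row shifts and turns the commanded pose from where the row before left it, along the tool's axes as they then stand; what a row does not reach is not made up. A row lasts 1/12 s, in which the tool goes at most 41.7 mm and 7.16 degrees, less where a joint would pass 70% of its speed; a pose out of reach is approached as far as the arm can. A call with a number of a shift or a turn outside -1 to 1 is refused whole. A call with a gripper value outside its range is refused whole. The fingers move at their own pace and stop on an object; FORCE is the grip in N (left out, the last holds). Time passes only in rows, so rows that do not move let the fingers close, or fill a call up. It gives the time, the measured TCP pose, the force and the opening at its end, in the units of the state.
- r.sense(): the state, without advancing time (a new reading comes with each control period).
- r.get_image(name): name is "side" or "top" or "wrist"; returns a dict with "pixels" (384x512x3 uint8, blue, green, red), "vertical_fov" (degrees; the focal length in pixels is half the picture's height over the tangent of half this angle, whatever the lens; pixels are square), "cx", "cy" (the principal point, pixels), "position" and "attitude" of the camera in the world. Camera axes: x right, y down, z forward; pixel columns grow to the right and rows downward; lengths in m; the calibration is good to about 2 mm. The wrist camera is an equidistant fisheye: a pixel r from the principal point sees the ray r / f radians off the axis. A picture is of the moment at which its call begins. There is no depth.
- r.sign_off(): hands the job in, once; it reports no verdict.
The state is a dict: "clock": time; "joint_positions": joint angles; "dq": joint speeds; "tau": joint torques, N m; "ee_pos": TCP position; "orientation": TCP orientation; "wrist_force": force on the tool from outside, world axes, zero at the start; "torque": the same for the moment, N m; "gripper_width": opening from 0.0 (shut) to 1.0 (fully open).
Only numpy, scipy, OpenCV 4.12 (cv2) and the standard library are available. Lean on these libraries where they do the work, as an engineer would, in place of code of your own. Each camera call takes 0.05 s, during which the arm holds its last target. There are 200 camera calls.

## Working session

There is one attempt and no reset: what is moved stays moved. The work goes in short steps, Python scripts to look and compute and a shell command to move; the robot and the scene stay as the last step left them, time stands still between calls to the robot, and variables do not carry over. Pictures are saved under pics/ and viewed, about 8 in all and at most 12, crops included, and the job is handed in when it is done.

```bash
mkdir -p pics; ls
python3 - <<'E'
from station import r
import cv2,numpy as np
s=r.sense();print({k:np.round(v,3).tolist() for k,v in s.items()}, r.tcp_to_tips)
for n in ("side","top"):
    d=r.get_image(n);cv2.imwrite(f"pics/{n}0.png",d["pixels"]);print(n,d["vertical_fov"],d["cx"],d["cy"],d["position"],d["attitude"])
a=cv2.imread("pics/top0.png");cv2.imwrite("pics/top0b.png",cv2.resize(a,(800,600),interpolation=cv2.INTER_CUBIC))
E
```

```text
pics
{'clock': 0.0, 'joint_positions': [-1.271, 0.088, 1.372, -0.0, 1.684, -0.103], 'dq': [-0.001, -0.001, -0.001, 0.002, -0.001, -0.001], 'tau': [-0.0, -35.186, -31.328, -0.0, 0.011, 0.0], 'ee_pos': [0.215, -0.506, 0.241], 'orientation': [0.59, -0.589, 0.39, -0.389], 'wrist_force': [0.092, 0.711, 0.533], 'torque': [0.035, 0.037, -0.02], 'gripper_width': 0.997} 0.011
side 55.56523828020031 250.12770494320839 192.60268489343125 [-0.14109758  0.65556724  0.64836165] [ 0.18875914 -0.34423978  0.80744958 -0.44033412]
top 44.783635221685984 250.5341161361096 192.59818122147243 [0.39207151 0.00484734 1.51512196] [ 0.026972   -0.70402293  0.70943671 -0.01799393]
```

View pics/top0b.png

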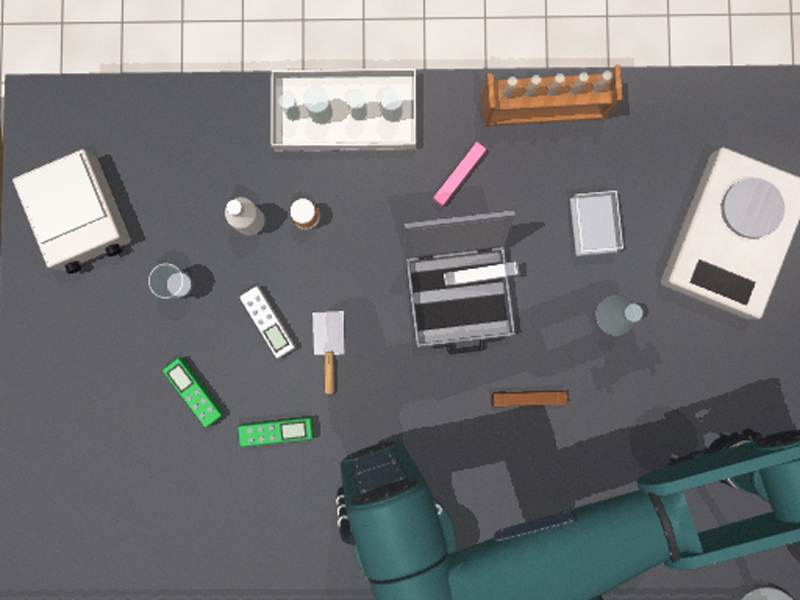

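View pics/side0.png

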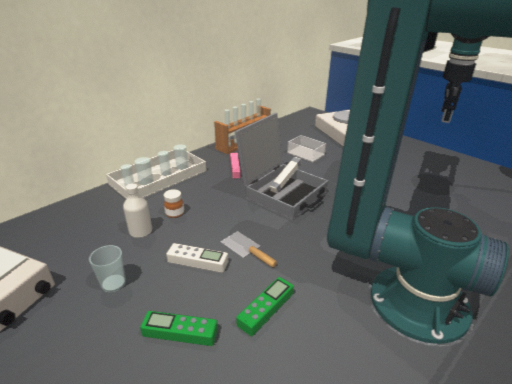

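The top view (800 px scale) shows the case at about (460,300), the white meter at (267,322), the propped tube at (480,273), and the green, brown and pink look-alikes. The side view agrees. Next I'll measure.

```bash
cat > h.py <<'E'
from station import r
import cv2,numpy as np
from scipy.spatial.transform import Rotation as R
def rot(q): return R.from_quat([q[1],q[2],q[3],q[0]])
def rays(d,px):
    px=np.atleast_2d(np.asarray(px,float)); f=d["pixels"].shape[0]/2/np.tan(np.radians(d["vertical_fov"])/2)
    v=(px-[d["cx"],d["cy"]])/f
    if d.get("fish"):
        t=np.linalg.norm(v,axis=1)+1e-9; c=np.c_[v*(np.sin(t)/t)[:,None],np.cos(t)]
    else: c=np.c_[v,np.ones(len(v))]
    return rot(d["attitude"]).apply(c)
def plane(d,px,z):
    w=rays(d,px); p=np.array(d["position"]); return p+w*((z-p[2])/w[:,2])[:,None]
def proj(d,P):
    f=d["pixels"].shape[0]/2/np.tan(np.radians(d["vertical_fov"])/2)
    c=rot(d["attitude"]).inv().apply(np.atleast_2d(P)-np.array(d["position"]))
    if d.get("fish"):
        n=np.linalg.norm(c[:,:2],axis=1)+1e-9; t=np.arctan2(n,c[:,2]); v=c[:,:2]/n[:,None]*t[:,None]
    else: v=c[:,:2]/c[:,2:]
    return v*f+[d["cx"],d["cy"]]
def img(n):
    d=r.get_image(n); d["fish"]=n=="wrist"; return d
def togo(P,q=None):
    "shift in tool axes (units of .03) from now to world P"
    s=r.sense(); return np.round(rot(s["orientation"]).inv().apply(np.array(P)-s["ee_pos"])/.03,2)
E
python3 - <<'E'
from h import *
d=img("top");I=d["pixels"];s=512/800
g=I.astype(int)
def comp(x0,x1,y0,y1,th,z):
    sub=I[int(y0*s):int(y1*s),int(x0*s):int(x1*s)]
    m=(sub.min(2)>th).astype(np.uint8)
    m=cv2.morphologyEx(m,cv2.MORPH_CLOSE,np.ones((3,3)))
    c=max(cv2.findContours(m,0,1)[0],key=cv2.contourArea)
    b=cv2.boxPoints(cv2.minAreaRect(c))+[int(x0*s),int(y0*s)]
    w=plane(d,b,z);print(np.round(b,1).tolist());print(np.round(w,4).tolist(),w.mean(0), [np.round(w[1]-w[0],3),np.round(w[2]-w[1],3)])
comp(230,305,275,365,140,.032)
comp(435,525,255,295,150,.06)
c=I[int(195*s):int(365*s),int(380*s):int(550*s)]
cv2.imwrite("pics/c1.png",cv2.resize(c,None,fx=5.5,fy=5.5,interpolation=cv2.INTER_CUBIC)[:600]);print(int(195*s),int(380*s),c.shape)
E
```

```text
[[152.3, 189.5], [163.9, 182.4], [188.0, 221.9], [176.4, 229.0]]
[[0.4991, 0.3376, 0.032], [0.5215, 0.3006, 0.032], [0.3947, 0.223, 0.032], [0.3725, 0.2598, 0.032]] [0.44695269 0.28023571 0.032     ] [array([ 0.022, -0.037,  0.   ]), array([-0.127, -0.078,  0.   ])]
[[278.0, 187.0], [278.0, 163.0], [330.0, 163.0], [330.0, 187.0]]
[[0.5017, -0.0631, 0.06], [0.5772, -0.0639, 0.06], [0.5758, -0.2268, 0.06], [0.5003, -0.2254, 0.06]] [ 0.53875802 -0.14480503  0.06      ] [array([ 0.076, -0.001,  0.   ]), array([-0.001, -0.163,  0.   ])]
124 243 (109, 109, 3)
```

View pics/c1.png

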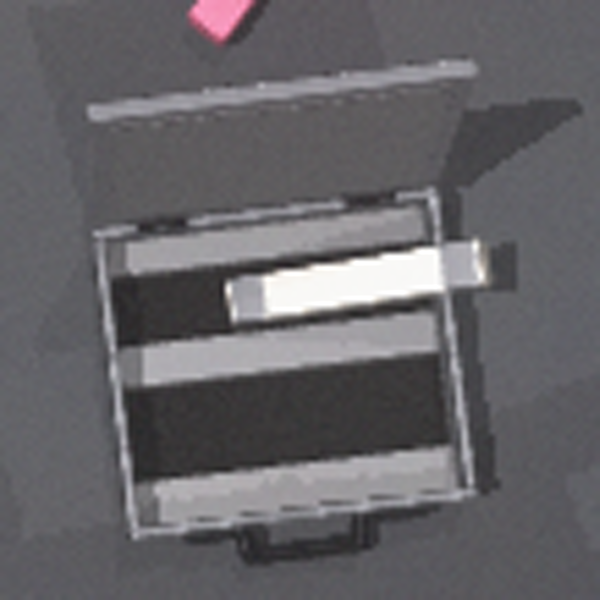

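The crop gives the case rim corners as front-left (133,537), front-right (475,490), rear-left (95,233) and rear-right (437,190). The lid's upper edge runs (88,110)-(476,68), and the tube runs from (228,300) to (485,262).

Run:
```python
from h import *
d=img("top");o=np.array([243,124])
P=lambda l,z:plane(d,np.array(l)/5.5+o-0.4,z)
c=P([(133,537),(475,490),(437,190),(95,233)],.048)
print(c.round(4).tolist(),c.mean(0).round(4))
ex=(c[2]+c[3]-c[0]-c[1]);ey=(c[0]+c[3]-c[1]-c[2])
print("yaws",np.arctan2(ex[1],ex[0]),np.arctan2(-ey[0],ey[1]),np.linalg.norm(ex)/2,np.linalg.norm(ey)/2)
print("lid top",P([(88,110),(476,68)],.223).round(3).tolist())
print("tube L,R",P([(228,300)],.03).round(3),P([(485,262)],.08).round(3))
```

```text
[[0.395, -0.0272, 0.048], [0.4204, -0.2226, 0.048], [0.593, -0.2039, 0.048], [0.5698, -0.007, 0.048]] [ 0.4946 -0.1152  0.048 ]
yaws 0.11160984218002398 0.12299981308445579 0.17476962016099604 0.19762741225481348
lid top [[0.612, -0.003, 0.223], [0.631, -0.2, 0.223]]
tube L,R [[ 0.532 -0.084  0.03 ]] [[ 0.548 -0.226  0.08 ]]
```

```bash
python3 -m creep '{"delta_pos":[[-0.16,0,0.84],[-0.16,0,0.84],[-0.16,0,0.84],[-0.16,0,0.84],[-0.16,0,0.84],[-0.16,0,0.84],[-0.16,0,0.84],[-0.16,0,0.84]],"turn":[[0,0,0],[0,0,0],[0,0,0],[0,0,0],[0,0,0],[0,0,0],[0,0,0],[0,0,0]],"fingers":[-1,-1,-1,-1,-1,-1,-1,-1]}' 40
python3 -m creep '{"delta_pos":[[-0.16,0,0.84],[-0.16,0,0.84],[-0.16,0,0.84],[-0.16,0,0.84],[-0.16,0,0.84],[-0.16,0,0.84],[-0.16,0,0.84],[-0.16,0,0.84]],"turn":[[0,0,0],[0,0,0],[0,0,0],[0,0,0],[0,0,0],[0,0,0],[0,0,0],[0,0,0]],"fingers":[-1,-1,-1,-1,-1,-1,-1,-1]}'
python3 - <<'E'
from h import *
print(r.tcp_to_tips, rot(r.sense()["orientation"]).as_matrix().round(3).tolist())
print(togo([.557,-.274,.24]))
d=img("top"); s=.64
for n,p,z in [("flask",(610,318),.0),("tipbox",(597,222),.05)]: print(n,plane(d,np.array(p)*s,z).round(3))
cv2.imwrite("pics/w1.png",img("wrist")["pixels"])
E
```

```text
clock: 0.87
ee_pos: [0.3869, -0.3907, 0.2421]
orientation: [0.59, -0.59, 0.39, -0.39]
wrist_force: [0.3, -0.0, -0.2]
gripper_width: -0.002
clock: 1.53
ee_pos: [0.5573, -0.2764, 0.2419]
orientation: [-0.59, 0.59, -0.39, 0.39]
wrist_force: [0.1, -0.1, -0.6]
gripper_width: 0.002
0.011 [[0.392, -0.001, 0.92], [-0.92, 0.0, 0.392], [-0.0, -1.0, -0.0]]
[-0.08  0.06  0.02]
flask [[ 0.45  -0.429  0.   ]]
tipbox [[ 0.642 -0.394  0.05 ]]
```

View pics/w1.png

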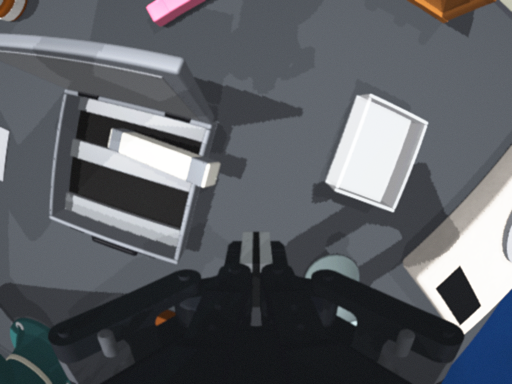

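The wrist view shows the case's rim corners at front-right (179,262), front-left (52,215), rear-left (68,92) and rear-right (215,123). The tube's raised end is at (208,172).

Run:
```python
from h import *
d=img("wrist")
c=plane(d,[(52,215),(179,262),(215,123),(68,92)],.048);print(c.round(4).tolist(),c.mean(0).round(4))
ex=(c[2]+c[3]-c[0]-c[1]);ey=(c[0]+c[3]-c[1]-c[2])
print("yaws",np.arctan2(ex[1],ex[0]),np.arctan2(-ey[0],ey[1]),np.linalg.norm(ex)/2,np.linalg.norm(ey)/2)
print("tube end top corners",plane(d,[(218,160),(208,187)],.08).round(4).tolist())
C=np.array([.4945,-.115,0]);y=.12;e=np.array([np.cos(y),np.sin(y),0]);n=np.array([-np.sin(y),np.cos(y),0])
for a,b in [(-90,100),(-90,-100),(90,-100),(90,100)]: print(proj(d,C+e*a/1e3+n*b/1e3+[0,0,.048]).round(0))
print("start",togo(C+e*.043-n*.165+[0,0,.069]))
```

```text
[[0.4, -0.0355, 0.048], [0.4191, -0.2296, 0.048], [0.5955, -0.211, 0.048], [0.568, -0.0183, 0.048]] [ 0.4957 -0.1236  0.048 ]
yaws 0.10362369910565054 0.12010464017205433 0.1731505951397497 0.1947979242593186
tube end top corners [[0.565, -0.2314, 0.08], [0.535, -0.2322, 0.08]]
[[ 47. 217.]]
[[175. 262.]]
[[209. 120.]]
[[61. 86.]]
start [-0.07  5.75  0.02]
```

```bash
python3 -m creep '{"delta_pos":[[0,0.72,0],[0,0.72,0],[0,0.72,0],[0,0.72,0],[0,0.72,0],[0,0.72,0],[0,0.72,0],[0,0.72,0]],"turn":[[0,0.0475,0],[0,0.0475,0],[0,0.0475,0],[0,0.0475,0],[0,0,0],[0,0,0],[0,0,0],[0,0,0]],"fingers":[-1,-1,-1,-1,-1,-1,-1,-1]}'
python3 -m creep '{"delta_pos":[[-0.16,0,0],[-0.16,0,0],[-0.16,0,0],[-0.16,0,0],[-0.16,0,0],[-0.16,0,0],[-0.16,0,0],[-0.16,0,0]],"turn":[[0,0,0],[0,0,0],[0,0,0],[0,0,0],[0,0,0],[0,0,0],[0,0,0],[0,0,0]],"fingers":[-1,-1,-1,-1,-1,-1,-1,-1]}'
python3 -m creep '{"delta_pos":[[-0.16,0,0],[-0.16,0,0],[-0.16,0,0],[-0.16,0,0],[-0.16,0,0],[-0.16,0,0],[0,0,0],[0,0,0]],"turn":[[0,0,0],[0,0,0],[0,0,0],[0,0,0],[0,0,0],[0,0,0],[0,0,0],[0,0,0]],"fingers":[-1,-1,-1,-1,-1,-1,-1,-1]}'
python3 - <<'E'
from h import *
w=img("wrist")["pixels"]; t=img("top")["pixels"][110:250,230:370]
cv2.imwrite("pics/w2.png",np.hstack([cv2.resize(w[:, :],(440,330)),cv2.resize(t,(330,330),interpolation=cv2.INTER_CUBIC)]))
E
```

```text
clock: 2.35
ee_pos: [0.5552, -0.2783, 0.0686]
orientation: [-0.528, 0.528, -0.47, 0.47]
wrist_force: [1.0, -1.1, -0.5]
gripper_width: -0.0
clock: 3.02
ee_pos: [0.5521, -0.2387, 0.0702]
orientation: [0.529, -0.529, 0.469, -0.47]
wrist_force: [0.1, -0.3, -0.3]
gripper_width: 0.0
clock: 3.68
ee_pos: [0.5485, -0.2102, 0.0695]
orientation: [-0.529, 0.529, -0.47, 0.47]
wrist_force: [0.1, -0.2, -0.4]
gripper_width: 0.005
```

View pics/w2.png

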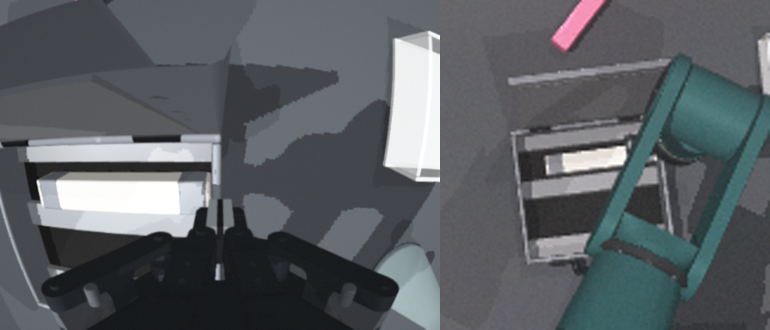

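The tube now lies in the rear bay: the wrist panel shows it from (40,190) to (207,190), inside the right wall. Next is the meter.

```bash
python3 -m creep '{"delta_pos":[[0,-0.85,0],[0,-0.85,0],[0,-0.85,0],[0,-0.85,0],[0,-0.85,0],[-0.9,0,0],[-0.9,0,0],[-0.9,0,0]],"turn":[[0,0,0],[0,0,0],[0,0,0],[0,0,0],[0,0,0],[0,0,0],[0,0,0],[0,0,0]],"fingers":[-1,-1,-1,-1,-1,-1,-1,-1]}'
python3 -m creep '{"delta_pos":[[-0.9,0,-0.09],[-0.9,0,-0.09],[-0.9,0,-0.09],[-0.9,0,-0.09],[-0.9,0,-0.09],[-0.9,0,-0.09],[-0.9,0,-0.09],[-0.9,0,-0.09]],"turn":[[0,0,0],[0,0,0],[0,0,0],[0,0,0],[0,0,0],[0,0,0],[0,0,0],[0,0,0]],"fingers":[-1,-1,-1,-1,-1,-1,-1,-1]}'
python3 -m creep '{"delta_pos":[[-0.84,0,-0.09],[-0.84,0,-0.09],[-0.84,0,-0.09],[-0.84,0,-0.09],[-0.84,0,-0.09],[-0.84,0,-0.09],[-0.84,0,-0.09],[-0.84,0,-0.09]],"turn":[[0,0,0],[0,0,0],[0,0,0],[0,0,0],[0,0,0],[0,0,0],[0,0,0],[0,0,0]],"fingers":[1,1,1,1,1,1,1,1]}'
python3 -m creep '{"delta_pos":[[0,0,0],[0,0,0],[0,0,0],[0,0,0],[0,0,0],[0,0,0],[0,0,0],[0,0,0]],"turn":[[0,-0.0715,0],[0,-0.0715,0],[0,-0.0715,0],[0,-0.0715,0],[0,0,0],[0,0,0],[0,0,0],[0,0,0]],"fingers":[1,1,1,1,1,1,1,1]}'
python3 - <<'E'
from h import *
print(rot(r.sense()["orientation"]).as_matrix().round(3).tolist(), togo([.447,.28,.2]),r.sense()["joint_positions"])
w=img("wrist")["pixels"]; t=img("side")["pixels"][110:290,130:370]
cv2.imwrite("pics/w3.png",np.hstack([w[:, :440],cv2.resize(t,(360,270),interpolation=cv2.INTER_CUBIC).copy() if 0 else cv2.copyMakeBorder(cv2.resize(t,(360,270),interpolation=cv2.INTER_CUBIC),0,114,0,0,cv2.BORDER_CONSTANT)]))
E
```

```text
clock: 4.45
ee_pos: [0.5392, -0.1301, 0.1979]
orientation: [0.528, -0.528, 0.47, -0.471]
wrist_force: [0.1, 0.2, -0.3]
gripper_width: -0.001
clock: 5.12
ee_pos: [0.4919, 0.0828, 0.1972]
orientation: [0.529, -0.528, 0.47, -0.47]
wrist_force: [1.0, 0.3, 0.8]
gripper_width: -0.002
clock: 5.78
ee_pos: [0.4468, 0.2805, 0.1971]
orientation: [0.529, -0.528, 0.47, -0.47]
wrist_force: [0.4, 0.5, -0.2]
gripper_width: 1.001
clock: 6.45
ee_pos: [0.4471, 0.2794, 0.197]
orientation: [-0.616, 0.616, -0.347, 0.347]
wrist_force: [-0.0, -1.2, -0.9]
gripper_width: 0.999
[[0.518, 0.0, 0.855], [-0.855, -0.0, 0.518], [0.0, -1.0, 0.0]] [-0.02 -0.1   0.01] [ 4.50971517e-01  4.98804008e-02  1.50006644e+00 -1.02864304e-04
  1.59161809e+00  1.47678879e+00]
```

View pics/w3.png

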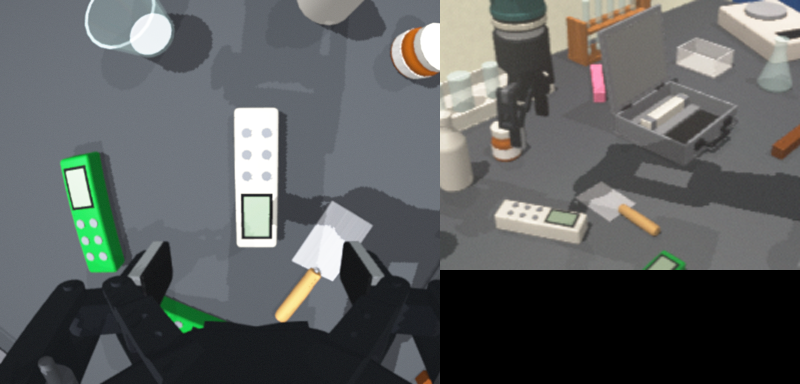

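The wrist view shows the meter with corners (235,108), (279,109), (278,247) and (236,246), well aligned with the tool. The spatula blade lies close by at (330,240).

Run:
```python
from h import *
d=img("wrist")
c=plane(d,[(235,108),(279,109),(278,247),(236,246)],.032);print(c.round(4).tolist(),c.mean(0))
v=c[0]+c[1]-c[2]-c[3];print(np.degrees(np.arctan2(v[1],v[0])),np.linalg.norm(v)/2)
print(proj(d,[[.447,.28,.032],[.447,.28,.19]]))
print("spat",plane(d,[(292,272),(372,232),(335,201),(310,265)],.003).round(3).tolist())
s=img("side");print(proj(s,[[.447,.28,.032],[.447,.28,.19]]), plane(s,[(197,253)],.032), d["position"],rot(d["attitude"]).as_matrix())
```

```text
[[0.5003, 0.3347, 0.032], [0.5219, 0.2972, 0.032], [0.3965, 0.2193, 0.032], [0.3736, 0.2595, 0.032]] [0.44808805 0.27765538 0.032     ]
31.282957110664874 0.14743327592925884
[[254.52856483 180.82083513]
 [253.40790057 249.54228553]]
spat [[0.365, 0.175, 0.003], [0.462, 0.118, 0.003], [0.47, 0.184, 0.003], [0.385, 0.161, 0.003]]
[[196.19183349 252.04521787]
 [190.47922537 199.42467498]] [[0.44277586 0.28065841 0.032     ]] [0.50580394 0.3142704  0.32847695] [[ 5.18304226e-01 -8.23007915e-01 -2.32419235e-01]
 [-8.55196302e-01 -4.98757829e-01 -1.40996144e-01]
 [ 1.20029327e-04  2.71842968e-01 -9.62341616e-01]]
```

```bash
python3 -m creep '{"delta_pos":[[0.03,0.85,0],[0,0.85,0],[0,0.85,0],[0,0.85,0],[0,0.85,0],[0,0.85,0],[0,0.4,0],[0,0.33,0]],"turn":[[0,0,0],[0,0,0],[0,0,0],[0,0,0],[0,0,0],[0,0,0],[0,0,0],[0,0,0]],"fingers":[1,1,1,1,1,1,1,1]}'
python3 -m creep '{"delta_pos":[[0,0,0],[0,0,0],[0,0,0],[0,0,0],[0,0,0],[0,0,0],[0,0,0],[0,0,0]],"turn":[[0,0,0],[0,0,0],[0,0,0],[0,0,0],[0,0,0],[0,0,0],[0,0,0],[0,0,0]],"fingers":[-1,-1,-1,-1,-1,-1,-1,-1]}' 45
python3 -m creep '{"delta_pos":[[0,-0.4,0],[0,-0.6,0],[0,-0.6,0],[0,-0.6,0],[0,-0.6,0],[0,-0.6,0],[0,-0.4,0],[0,0,0]],"turn":[[0,0,0],[0,0,0],[0,0,0],[0,0,0],[0,0,0],[0,0,0],[0,0,0],[0,0,0]],"fingers":[-1,-1,-1,-1,-1,-1,-1,-1]}'
python3 - <<'E'
from h import *
w=img("wrist");print(r.sense()["ee_pos"]); cv2.imwrite("pics/w4.png",w["pixels"])
E
```

```text
clock: 7.32
ee_pos: [0.4466, 0.2783, 0.0203]
orientation: [-0.616, 0.617, -0.347, 0.346]
wrist_force: [-0.3, -0.3, -0.2]
gripper_width: 1.0
clock: 7.98
ee_pos: [0.449, 0.2796, 0.0242]
orientation: [0.618, -0.615, 0.346, -0.347]
wrist_force: [-0.5, 0.9, 5.6]
gripper_width: 0.502
clock: 8.65
ee_pos: [0.4488, 0.2793, 0.1394]
orientation: [0.618, -0.615, 0.345, -0.348]
wrist_force: [-0.1, -0.2, -3.2]
gripper_width: 0.498
[0.44811832 0.278971   0.13744705]
```

View pics/w4.png

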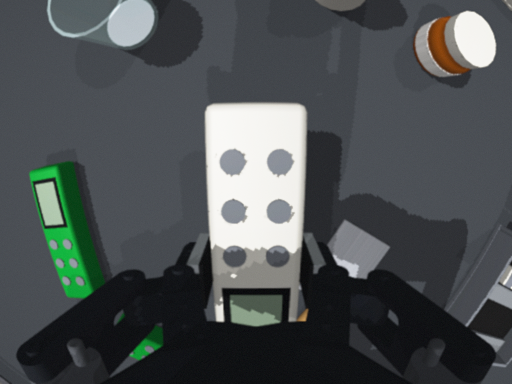

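The meter is held squarely between the pads (205–307 px wide) and level. Before carrying it, I'll refine the case pose with rim brightness profiles in the unobstructed top view.

Run:
```python
from h import *
d=img("top");G=cv2.cvtColor(d["pixels"],6).astype(np.float32)
C=np.array([.495,-.118,.048]);y=.12;e=np.array([np.cos(y),np.sin(y),0]);n=np.array([-np.sin(y),np.cos(y),0])
def prof(o,u,a,b):
    t=np.arange(a,b,.001);p=proj(d,o+np.outer(t,u)).astype(np.float32)
    v=cv2.remap(G,p[None,:,0],p[None,:,1],cv2.INTER_CUBIC)[0];return t,v
L=[];Rr=[]
for x in (-.045,-.035,-.025,-.015,.035,.045,.055):
    for s,l in ((1,L),(-1,Rr)):
        t,v=prof(C+e*x,n,*( (.075,.12) if s>0 else (-.125,-.075)));k=v.argmax();sl=slice(max(0,k-5),k+6);w=np.clip(v[sl]-np.median(v),0,None)
        l.append(round(float((t[sl]*w).sum()/w.sum()*1e3),1))
print("left rim mid y by x",L);print("right",Rr)
for yy in (-.08,-.05,-.03,.0,.03,.05,.08):
    t,v=prof(C+n*yy,e,-.11,-.065);print(yy,v[::3].astype(int).tolist())
```

```text
left rim mid y by x [100.9, 101.2, 101.0, 100.9, 100.6, 100.2, 100.5]
right [-92.9, -93.1, -93.3, -93.0, -83.2, -83.0, -93.9]
-0.08 [97, 90, 89, 91, 94, 90, 102, 157, 144, 142, 141, 142, 145, 152, 162]
-0.05 [89, 92, 92, 94, 67, 57, 58, 137, 131, 138, 155, 153, 154, 163, 173]
-0.03 [47, 49, 46, 44, 47, 48, 76, 163, 159, 153, 154, 154, 152, 157, 169]
0.0 [46, 53, 48, 80, 84, 86, 92, 142, 143, 146, 156, 154, 154, 161, 175]
0.03 [48, 49, 48, 54, 57, 53, 58, 123, 146, 126, 160, 158, 158, 159, 175]
0.05 [94, 94, 91, 91, 87, 61, 56, 148, 161, 147, 157, 156, 157, 165, 175]
0.08 [84, 77, 91, 99, 93, 92, 93, 128, 145, 128, 162, 159, 158, 161, 179]
```

```bash
python3 -m creep '{"delta_pos":[[0.83,0,-0.458],[0.83,0,-0.458],[0.83,0,-0.458],[0.83,0,-0.458],[0.83,0,-0.458],[0.83,0,-0.458],[0.83,0,-0.458],[0.83,0,-0.458]],"turn":[[0,0,0],[0,0,0],[0,0,0],[0,0,0],[0,0,0],[0,0,0],[0,0,0],[0,0,0]],"fingers":[-1,-1,-1,-1,-1,-1,-1,-1]}'
python3 -m creep '{"delta_pos":[[0.83,0,-0.458],[0.83,0,-0.458],[0.83,0,-0.458],[0.83,0,-0.458],[0.83,0,-0.458],[0.83,0,-0.458],[0,0,0],[0,0,0]],"turn":[[0,0,0],[0,0,0],[0,0,0],[0,0,0],[0,0,0],[0,0,0],[0,-0.0763,0],[0,-0.0763,0]],"fingers":[-1,-1,-1,-1,-1,-1,-1,-1]}'
python3 -m creep '{"delta_pos":[[0,0,0],[0,0,0],[0,0,0],[0,0,0],[0,0,0],[0,0,0],[0,0,0],[0,0,0]],"turn":[[0,-0.0763,0],[0,-0.0763,0],[0,-0.0763,0],[0,-0.0763,0],[0,-0.0763,0],[0,-0.0763,0],[0,-0.0763,0],[0,-0.0763,0]],"fingers":[-1,-1,-1,-1,-1,-1,-1,-1]}'
python3 - <<'E'
from h import *
w=img("wrist");print(r.sense()["ee_pos"],rot(r.sense()["orientation"]).as_matrix().round(3).tolist(), togo([.4647,-.1186,.14])); cv2.imwrite("pics/w5.png",w["pixels"])
E
```

```text
clock: 9.42
ee_pos: [0.4557, 0.0501, 0.134]
orientation: [-0.616, 0.617, -0.348, 0.345]
wrist_force: [1.3, -0.6, -3.5]
gripper_width: 0.504
clock: 10.08
ee_pos: [0.4631, -0.1204, 0.1338]
orientation: [-0.652, 0.652, -0.275, 0.272]
wrist_force: [-0.1, 0.1, -2.8]
gripper_width: 0.502
clock: 10.75
ee_pos: [0.4631, -0.1186, 0.1338]
orientation: [0.706, -0.705, -0.043, 0.046]
wrist_force: [-0.3, 0.3, -3.7]
gripper_width: 0.507
[ 0.46315009 -0.11859623  0.13386008] [[0.992, -0.004, -0.129], [0.129, 0.001, 0.992], [-0.004, -1.0, 0.002]] [ 0.05 -0.2  -0.01]
```

View pics/w5.png

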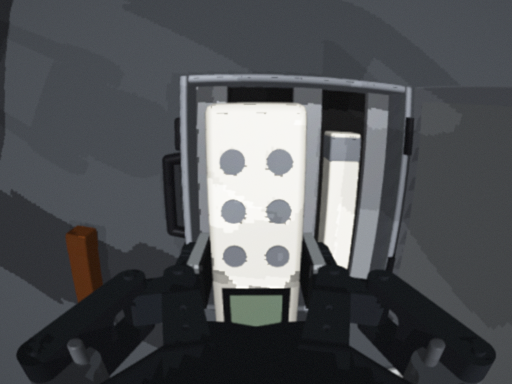

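The wrist view over the case shows the left rim corners at (181,77) and (411,88), and the front bay edges at (228,95) and (294,95). The tube lies flat in the rear bay, and the meter is parallel to its bay.

Run:
```python
from h import *
d=img("wrist")
y=.12;e=np.array([np.cos(y),np.sin(y)]);n=np.array([-np.sin(y),np.cos(y)])
c=plane(d,[(181,77),(411,88)],.048);b=plane(d,[(228,95),(294,95),(322,95),(365,95)],.012)
v=c[1]-c[0];print("rim",c.round(4).tolist(),np.linalg.norm(v),"yaw",np.arctan2(v[1],v[0]))
m=c.mean(0)[:2];print("centre from left rim",m-.1*n)
X=b[:,:2]@e;print("bay x edges along e",X.round(4),"mid bay",X[:2].mean(),"tubebay mid",X[2:].mean(),"-> C.e",X[:2].mean()+.03,X[2:].mean()-.043)
s=r.sense();t=s["ee_pos"][:2];print("tcp e,n",t@e,t@n, "C_used",np.array([.4945,-.115])@e,np.array([.4945,-.115])@n)
k=plane(d,[(208,107),(303,107)],.134+.010);print("meter end", (k[:,:2]@e).round(4),(k[:,:2]@n).round(4))
```

```text
rim [[0.3957, -0.0295, 0.048], [0.5715, -0.0089, 0.048]] 0.17701554879525888 yaw 0.11620032974016281
centre from left rim [ 0.49555651 -0.11847107]
bay x edges along e [0.4208 0.4763 0.5005 0.5397] mid bay 0.44853720052035645 tubebay mid 0.5200597791134105 -> C.e 0.4785372005203564 0.4770597791134105
tcp e,n 0.445712795154731 -0.17323058751760517 C_used 0.47717696659151115 -0.17337067962756525
meter end [0.4254 0.4639] [-0.1023 -0.102 ]
```

```bash
python3 -m creep '{"delta_pos":[[0.1,0.4,-0.05],[0,0.5,0],[0,0.5,0],[0,0.5,0],[0,0.5,0],[0,0.4,0],[0,0.2,0],[0,0.1,0]],"turn":[[0,0.007,0],[0,0,0],[0,0,0],[0,0,0],[0,0,0],[0,0,0],[0,0,0],[0,0,0]],"fingers":[-1,-1,-1,-1,-1,-1,-1,-1]}'
python3 -m creep '{"delta_pos":[[0,0.04,0],[0,0.04,0],[0,0.04,0],[0,0.04,0],[0,0,0],[0,0,0],[0,0,0],[0,0,0]],"turn":[[0,0,0],[0,0,0],[0,0,0],[0,0,0],[0,0,0],[0,0,0],[0,0,0],[0,0,0]],"fingers":[-1,-1,-1,-1,-1,-1,-1,-1]}'
python3 - <<'E'
from h import *
print(r.sense()["ee_pos"],r.sense()["wrist_force"])
E
```

```text
clock: 11.52
ee_pos: [0.4662, -0.1197, 0.0406]
orientation: [0.707, -0.705, -0.037, 0.04]
wrist_force: [-0.0, 0.1, -2.6]
gripper_width: 0.503
clock: 12.18
ee_pos: [0.4677, -0.1202, 0.0386]
orientation: [-0.706, 0.706, 0.039, -0.039]
wrist_force: [0.5, 0.8, -2.5]
gripper_width: 0.507
[ 0.46774512 -0.12024769  0.03855994] [ 0.51566669  0.75396972 -2.49844957]
```

```bash
python3 -m creep '{"delta_pos":[[0,0.04,0],[0,0.04,0],[0,0.04,0],[0,0.04,0],[0,0.03,0],[0,0.03,0],[0,0,0],[0,0,0]],"turn":[[0,0,0],[0,0,0],[0,0,0],[0,0,0],[0,0,0],[0,0,0],[0,0,0],[0,0,0]],"fingers":[-1,-1,-1,-1,-1,-1,-1,-1]}'
python3 - <<'E'
from h import *
w=img("wrist");print(r.sense()["ee_pos"],r.sense()["wrist_force"])
cv2.imwrite("pics/w6.png",w["pixels"])
E
```

```text
clock: 12.85
ee_pos: [0.4676, -0.1202, 0.0316]
orientation: [-0.706, 0.706, 0.039, -0.039]
wrist_force: [0.1, 0.2, -3.1]
gripper_width: 0.5
[ 0.46761451 -0.12020525  0.03169134] [-0.24036616  0.83752987 -2.78260172]
```

View pics/w6.png

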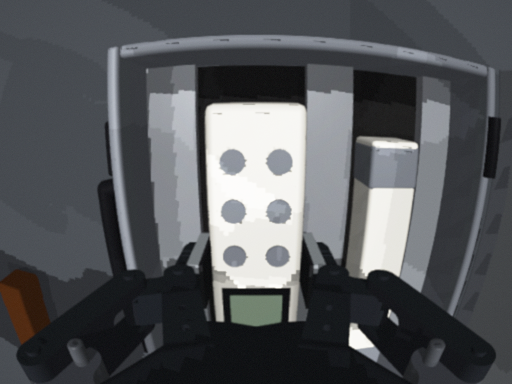

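The wrist view shows the meter at px 207–306 between the bay edges at px 198 and 306. I'll check the lateral centring before setting it down.

Run:
```python
from h import *
d=img("wrist");y=.12;e=np.array([np.cos(y),np.sin(y)]);n=np.array([-np.sin(y),np.cos(y)])
G=cv2.cvtColor(d["pixels"],6).astype(int)
for row in (85,95,140,180,220): print(row,G[row,185:225:2].tolist(),G[row,292:322:2].tolist())
b=plane(d,[(198,90),(306,90)],.014)[:,:2]@e; f=plane(d,[(354,100),(415,100)],.014)[:,:2]@e; m=plane(d,[(208,110),(305,110)],.0415)[:,:2]@e;k=plane(d,[(208,112)],.0415)[:,:2]@n
print(b,b.mean(),f,f.mean()-.073,m,m.mean(),"end n",k, "tcp",r.sense()["ee_pos"][:2]@e)
print("rim left n",plane(d,[(250,44)],.048)[:,:2]@n)
```

```text
85 [117, 115, 116, 116, 117, 76, 49, 19, 19, 19, 21, 23, 22, 25, 23, 20, 18, 22, 16, 17] [17, 19, 15, 16, 18, 18, 28, 61, 97, 96, 95, 95, 97, 96, 95]
95 [195, 193, 195, 195, 192, 120, 44, 17, 18, 17, 16, 22, 18, 20, 20, 17, 22, 22, 27, 23] [24, 23, 19, 19, 17, 17, 32, 88, 168, 173, 170, 172, 170, 172, 170]
140 [184, 186, 183, 183, 175, 153, 61, 34, 29, 28, 130, 213, 231, 241, 246, 246, 246, 246, 246, 246] [247, 246, 246, 246, 241, 233, 218, 155, 162, 162, 163, 162, 161, 162, 160]
180 [164, 165, 166, 165, 165, 165, 128, 52, 29, 26, 47, 194, 236, 244, 249, 250, 252, 252, 252, 252] [246, 246, 246, 243, 235, 224, 184, 152, 156, 157, 156, 157, 156, 156, 157]
220 [161, 160, 162, 161, 161, 159, 158, 150, 52, 31, 26, 46, 187, 238, 244, 248, 249, 249, 249, 247] [240, 236, 235, 226, 209, 177, 137, 138, 152, 152, 152, 154, 153, 152, 152]
[0.42167613 0.47547745] 0.4485767885487525 [0.50071082 0.53720117] 0.44595599605206154 [0.43094477 0.47043458] 0.450689673079905 end n [-0.10613548] tcp 0.44989690231758295
rim left n [-0.07979671]
```

```bash
python3 -m creep '{"delta_pos":[[-0.07,0,0],[0,0.03,0],[0,0.03,0],[0,0.03,0],[0,0.02,0],[0,0,0],[0,0,0],[0,0,0]],"turn":[[0,0,0],[0,0,0],[0,0,0],[0,0,0],[0,0,0],[0,0,0],[0,0,0],[0,0,0]],"fingers":[-1,-1,-1,-1,-1,-1,-1,-1]}'
python3 -m creep '{"delta_pos":[[0,0.02,0],[0,0.02,0],[0,0,0],[0,0,0],[0,0,0],[0,0,0],[0,0,0],[0,0,0]],"turn":[[0,0,0],[0,0,0],[0,0,0],[0,0,0],[0,0,0],[0,0,0],[0,0,0],[0,0,0]],"fingers":[-1,-1,-1,-1,-1,-1,-1,-1]}'
```

```text
clock: 13.62
ee_pos: [0.4655, -0.1205, 0.0302]
orientation: [-0.706, 0.706, 0.039, -0.039]
wrist_force: [-5.9, 1.6, 8.4]
gripper_width: 0.507
clock: 14.28
ee_pos: [0.4655, -0.1205, 0.0302]
orientation: [-0.706, 0.706, 0.039, -0.039]
wrist_force: [-8.0, 2.4, 14.4]
gripper_width: 0.5
```

Contact at TCP z = 0.030 m is what the floor plus the grasp offset predicts. I'll relieve the force, open only a little, and retreat upward.

```bash
python3 -m creep '{"delta_pos":[[0,-0.03,0],[0,-0.02,0],[0,0,0],[0,0,0],[0,0,0],[0,0,0],[0,0,0],[0,0,0]],"turn":[[0,0,0],[0,0,0],[0,0,0],[0,0,0],[0,0,0],[0,0,0],[0,0,0],[0,0,0]],"fingers":[-1,-1,-1,0.3,0.3,0.3,0.3,0.3]}' 20
python3 -m creep '{"delta_pos":[[0,-0.1,0],[0,-0.2,0],[0,-0.4,0],[0,-0.7,0],[0,-0.7,0],[0,-0.7,0],[0,-0.7,0],[0,-0.7,0]],"turn":[[0,0,0],[0,0,0],[0,0,0],[0,0,0],[0,0,0],[0,0,0],[0,0,0],[0,0,0]],"fingers":[0.3,0.3,0.3,0.3,0.3,0.3,0.3,0.3]}'
python3 - <<'E'
from h import *
w=img("wrist");print(r.sense()["ee_pos"],r.sense()["joint_positions"].round(2) if hasattr(r.sense()["joint_positions"],"round") else r.sense()["joint_positions"])
s=img("side")["pixels"][105:225,220:370]
cv2.imwrite("pics/w7.png",np.hstack([cv2.resize(w["pixels"],(400,300)),cv2.resize(s,(375,300),interpolation=cv2.INTER_CUBIC)]))
E
```

```text
clock: 14.95
ee_pos: [0.4656, -0.1204, 0.0285]
orientation: [-0.706, 0.706, 0.039, -0.039]
wrist_force: [-0.2, 0.1, -0.1]
gripper_width: 0.652
clock: 15.62
ee_pos: [0.4655, -0.1204, 0.1564]
orientation: [-0.706, 0.706, 0.039, -0.039]
wrist_force: [1.4, 0.1, 0.4]
gripper_width: 0.649
[ 0.46802304 -0.12133703  0.16150183] [-0.37 -0.04  1.66 -0.    1.51 -0.48]
```

View pics/w7.png

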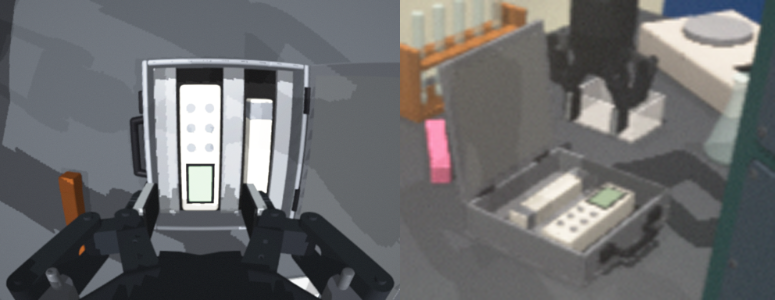

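The meter sits in its bay: in the wrist panel the meter spans x 181–220 and the bay 176–222. Next I'll rise, close the fingers, turn 90° and look at the tube from above.

```bash
python3 -m creep '{"delta_pos":[[0,-0.53,0],[0,-0.53,0],[0,-0.53,0],[0,-0.53,0],[0,-0.53,0],[0,-0.53,0],[0,-0.53,0],[0,-0.53,0]],"turn":[[0,0.075,0],[0,0.075,0],[0,0.075,0],[0,0.075,0],[0,0.075,0],[0,0.075,0],[0,0.075,0],[0,0.075,0]],"fingers":[0.3,0.3,0.3,-1,-1,-1,-1,-1]}' 60
python3 -m creep '{"delta_pos":[[0,0,0],[0,0,0],[0,0,0],[0,0,0],[0,0,0],[0,0,0],[0,0,0],[0,0,0]],"turn":[[0,0.075,0],[0,0.075,0],[0,0.075,0],[0,0.075,0],[0,0.075,0],[0,0.075,0],[0,0,0],[0,0,0]],"fingers":[-1,-1,-1,-1,-1,-1,-1,-1]}'
python3 - <<'E'
from h import *
w=img("wrist");s=r.sense();print(s["ee_pos"],np.round(s["joint_positions"],2),rot(s["orientation"]).as_matrix().round(3).tolist())
cv2.imwrite("pics/w8.png",w["pixels"])
E
```

```text
clock: 16.38
ee_pos: [0.4652, -0.1203, 0.2817]
orientation: [-0.652, 0.652, -0.274, 0.273]
wrist_force: [0.6, -0.2, -0.3]
gripper_width: 0.002
clock: 17.05
ee_pos: [0.4653, -0.1203, 0.2812]
orientation: [-0.526, 0.527, -0.472, 0.472]
wrist_force: [0.1, -0.5, 0.1]
gripper_width: 0.003
[ 0.46533955 -0.12035146  0.28132164] [-0.37 -0.07  1.45 -0.    1.76  1.09] [[0.108, -0.001, 0.994], [-0.994, 0.0, 0.108], [-0.0, -1.0, -0.001]]
```

View pics/w8.png

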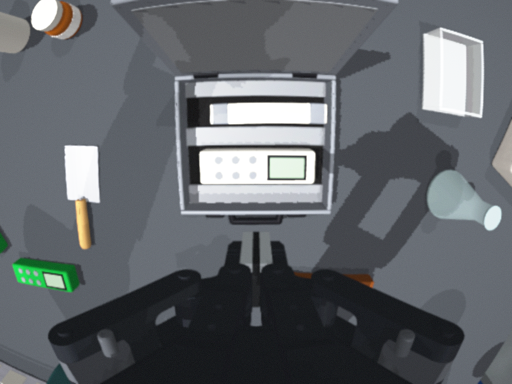

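Run:
```python
from h import *
d=img("wrist");I=d["pixels"];G=cv2.cvtColor(I,6).astype(int)
for c in (214,220,240,260,280,300,312,318,322): print(c,G[96:132,c].tolist())
print("row113",G[113,200:216].tolist(),G[113,316:340].tolist());print("row165",G[165,196:206].tolist(),G[165,308:336].tolist())
```

```text
214 [158, 71, 39, 37, 40, 39, 39, 73, 150, 208, 221, 221, 222, 221, 222, 222, 222, 221, 222, 226, 230, 232, 232, 233, 230, 218, 212, 202, 129, 56, 85, 173, 233, 239, 239, 239]
220 [141, 62, 39, 35, 36, 36, 48, 103, 177, 211, 218, 218, 217, 217, 219, 218, 218, 223, 227, 228, 228, 229, 228, 229, 229, 229, 227, 202, 112, 52, 104, 188, 231, 235, 237, 238]
240 [93, 43, 37, 38, 37, 35, 82, 215, 255, 255, 255, 255, 255, 255, 255, 255, 255, 255, 255, 255, 255, 255, 255, 255, 255, 255, 255, 248, 121, 53, 127, 203, 232, 235, 235, 234]
260 [74, 37, 39, 39, 36, 41, 135, 253, 255, 255, 255, 255, 255, 255, 255, 255, 255, 255, 255, 255, 255, 255, 255, 255, 255, 255, 255, 194, 70, 51, 131, 206, 231, 232, 230, 230]
280 [84, 42, 38, 40, 35, 43, 133, 247, 255, 255, 255, 255, 255, 255, 255, 255, 255, 255, 255, 255, 255, 255, 255, 255, 255, 255, 255, 166, 48, 59, 137, 199, 224, 228, 228, 228]
300 [120, 51, 38, 39, 37, 38, 89, 221, 255, 255, 255, 255, 255, 255, 255, 255, 255, 255, 255, 255, 255, 255, 255, 255, 255, 255, 255, 202, 70, 38, 95, 180, 214, 224, 226, 223]
312 [150, 76, 36, 37, 38, 37, 67, 144, 
[... 162 characters left out ...]
 39, 60, 133, 199, 213, 215, 212, 213, 211, 212, 214, 214, 214, 213, 213, 213, 211, 212, 211, 212, 211, 207, 165, 82, 38, 70, 150, 206, 222, 223, 223]
322 [184, 107, 47, 40, 40, 39, 50, 114, 187, 209, 211, 210, 210, 211, 210, 209, 210, 208, 210, 211, 211, 210, 209, 210, 209, 211, 206, 173, 89, 41, 59, 121, 171, 187, 191, 197]
row113 [37, 42, 41, 44, 44, 44, 45, 45, 42, 96, 229, 255, 255, 238, 221, 221] [216, 215, 214, 213, 212, 211, 208, 214, 246, 255, 252, 147, 95, 103, 119, 170, 214, 217, 190, 125, 77, 69, 70, 80]
row165 [32, 31, 35, 166, 255, 255, 255, 255, 255, 255] [255, 255, 255, 255, 255, 255, 208, 88, 34, 28, 31, 38, 38, 43, 59, 72, 71, 72, 72, 72, 76, 96, 124, 135, 134, 110, 79, 70]
```

Run:
```python
from h import *
d=img("wrist");y=.12;n=np.array([-np.sin(y),np.cos(y)]);e=np.array([np.cos(y),np.sin(y)])
f=lambda p,z:plane(d,p,z)[:,:2]
print("tube flat len",np.ptp(f([(209.4,113),(326.8,113)],.032)@n),"n",f([(209.4,113),(326.8,113)],.032)@n)
print("meter len",np.ptp(f([(199,165),(314.6,165)],.038)@n))
print("tube widths L,mid,R",[round(float(np.ptp(f([(c,a),(c,b)],.032)@e)),4) for c,a,b in ((214,103.5,124.2),(260,102,123.2),(300,102.5,123.4),(318,103,123.7))])
print("rims n", f([(179,150),(332,150)],.048)@n)
lid=plane(d,[(140,1),(394,3)],.2246);print(lid.round(3))
```

```text
tube flat len 0.15062564818376117 n [-0.11789146 -0.26851711]
meter len 0.14955190990450462
tube widths L,mid,R [0.0267, 0.0272, 0.027, 0.0269]
rims n [-0.07976868 -0.27235083]
[[ 0.607 -0.028  0.225]
 [ 0.627 -0.199  0.225]]
```

The tube is flat: its length (150.6 mm) and width (27 mm) come out constant under the flat-lying assumption. Now over the lid and down behind it.

```bash
python3 -m creep '{"delta_pos":[[0,0,0.875],[0,0,0.875],[0,0,0.875],[0,0,0.875],[0,0,0.875],[0,0,0.875],[0,0,0.875],[0,0,0.875]],"turn":[[0,0.001,0],[0,0,0],[0,0,0],[0,0,0],[0,0,0],[0,0,0],[0,0,0],[0,0,0]],"fingers":[-1,-1,-1,-1,-1,-1,-1,-1]}'
python3 -m creep '{"delta_pos":[[0,0,0],[0,0.4,0],[0,0.5,0],[0,0.5,0],[0,0.5,0],[0,0.5,0],[0,0.3,0],[0,0,0]],"turn":[[0,0,0],[0,0,0],[0,0,0],[0,0,0],[0,0,0],[0,0,0],[0,0,0],[0,0,0]],"fingers":[-1,-1,-1,-1,-1,-1,-1,-1]}'
cat > c.py <<'E'
from h import *
s=r.sense();y=.12;e=np.array([np.cos(y),np.sin(y)]);p=s["ee_pos"];print("s=%.4f n=%.4f z=%.4f"%(.568-p[:2]@e,p[:2]@[-e[1],e[0]],p[2]),np.round(s["wrist_force"],1),np.round(s["joint_positions"],2))
E
python3 c.py
```

```text
clock: 17.87
ee_pos: [0.6756, -0.0982, 0.2815]
orientation: [-0.526, 0.526, -0.473, 0.473]
wrist_force: [-0.0, -0.6, 0.3]
gripper_width: -0.001
clock: 18.53
ee_pos: [0.6728, -0.0983, 0.1977]
orientation: [-0.524, 0.527, -0.475, 0.471]
wrist_force: [0.7, -0.1, -1.6]
gripper_width: 0.003
s=-0.0882 n=-0.1782 z=0.1977 [ 0.7 -0.1 -1.6] [-0.23  0.39  1.09 -0.    1.67  1.24]
```

```bash
python3 -m creep '{"delta_pos":[[0,0,-0.28],[0,0,-0.28],[0,0,-0.28],[0,0,-0.28],[0,0,-0.28],[0,0,-0.28],[0,0,-0.28],[0,0,-0.28]],"turn":[[0,0,0],[0,0,0],[0,0,0],[0,0,0],[0,0,0],[0,0,0],[0,0,0],[0,0,0]],"fingers":[-1,-1,-1,-1,-1,-1,-1,-1]}'
python3 c.py
python3 -m creep '{"delta_pos":[[0,0.01,-0.27],[0,0.01,-0.27],[0,0.01,-0.27],[0,0.05,-0.27],[0,0.05,-0.27],[0,0.05,-0.27],[0,0.15,-0.38],[0,0.15,-0.38]],"turn":[[0,0,0],[0,0,0],[0,0,0],[0,0,0],[0,0,0],[0,0,0],[0,0,0],[0,0,0]],"fingers":[-1,-1,-1,-1,-1,-1,-1,-1]}'
python3 c.py
python3 - <<'E'
from h import *
cv2.imwrite("pics/s9.png",img("side")["pixels"])
E
```

```text
clock: 19.2
ee_pos: [0.6071, -0.1057, 0.2017]
orientation: [0.526, -0.525, 0.473, -0.474]
wrist_force: [2.7, -0.3, 0.6]
gripper_width: 0.002
s=-0.0220 n=-0.1776 z=0.2017 [ 2.7 -0.3  0.6] [-0.26  0.24  1.27 -0.    1.62  1.2 ]
clock: 19.87
ee_pos: [0.5355, -0.1131, 0.1862]
orientation: [-0.525, 0.526, -0.473, 0.473]
wrist_force: [1.4, -1.0, -0.2]
gripper_width: -0.001
s=0.0499 n=-0.1764 z=0.1862 [ 1.4 -1.  -0.2] [-0.31  0.1   1.47 -0.    1.57  1.15]
```

```bash
python3 -m creep '{"delta_pos":[[0,0.105,-0.175],[0,0.105,-0.175],[0,0.105,-0.175],[0,0.105,-0.175],[0,0.133,-0.155],[0,0.133,-0.155],[0,0.133,-0.155],[0,0.133,-0.155]],"turn":[[0,0,0],[0,0,0],[0,0,0],[0,0,0],[0,0,0],[0,0,0],[0,0,0],[0,0,0]],"fingers":[-1,-1,-1,-1,-1,-1,-1,-1]}'
python3 c.py
python3 -m creep '{"delta_pos":[[0,0.158,-0.128],[0,0.158,-0.128],[0,0.158,-0.128],[0,0.158,-0.128],[0,0.178,-0.1],[0,0.178,-0.1],[0,0.178,-0.1],[0,0.178,-0.1]],"turn":[[0,0,0],[0,0,0],[0,0,0],[0,0,0],[0,0,0],[0,0,0],[0,0,0],[0,0,0]],"fingers":[-1,-1,-1,-1,-1,-1,-1,-1]}'
python3 c.py
```

```text
clock: 20.58
ee_pos: [0.4967, -0.1172, 0.1574]
orientation: [-0.525, 0.525, -0.473, 0.473]
wrist_force: [1.6, -0.6, 0.8]
gripper_width: 0.001
s=0.0889 n=-0.1758 z=0.1574 [ 1.6 -0.6  0.8] [-0.34  0.03  1.6  -0.    1.51  1.12]
clock: 21.25
ee_pos: [0.4697, -0.1199, 0.117]
orientation: [0.525, -0.525, 0.473, -0.473]
wrist_force: [0.1, -0.2, -0.2]
gripper_width: 0.001
s=0.1161 n=-0.1753 z=0.1170 [ 0.1 -0.2 -0.2] [-0.37  0.    1.71  0.    1.43  1.1 ]
```

```bash
python3 -m creep '{"delta_pos":[[0,0.193,-0.067],[0,0.193,-0.067],[0,0.193,-0.067],[0,0.193,-0.067],[0,0.16,-0.025],[0,0.16,-0.025],[0,0.13,-0.025],[0,0.1,-0.025]],"turn":[[0,0,0],[0,0,0],[0,0,0],[0,0,0],[0,0,0],[0,0,0],[0,0,0],[0,0,0]],"fingers":[-1,-1,-1,-1,-1,-1,-1,-1]}'
python3 c.py
python3 -m creep '{"delta_pos":[[0,0.06,0],[0,0.06,0],[0,0.05,0],[0,0.05,0],[0,0.04,0],[0,0,0],[0,0,0],[0,0,0]],"turn":[[0,0,0],[0,0,0],[0,0,0],[0,0,0],[0,0,0],[0,0,0],[0,0,0],[0,0,0]],"fingers":[-1,-1,-1,-1,-1,-1,-1,-1]}'
python3 c.py
```

```text
clock: 21.92
ee_pos: [0.4589, -0.121, 0.0774]
orientation: [0.525, -0.525, 0.473, -0.473]
wrist_force: [0.1, 0.3, 0.1]
gripper_width: -0.003
s=0.1269 n=-0.1751 z=0.0774 [0.1 0.3 0.1] [-0.38  0.02  1.78  0.    1.34  1.09]
clock: 22.58
ee_pos: [0.459, -0.1211, 0.0702]
orientation: [0.525, -0.525, 0.473, -0.473]
wrist_force: [0.1, -0.6, -0.1]
gripper_width: -0.003
s=0.1268 n=-0.1752 z=0.0702 [ 0.1 -0.6 -0.1] [-0.38  0.02  1.79 -0.    1.33  1.09]
```

```bash
python3 -m creep '{"delta_pos":[[0,0.03,0],[0,0.03,0],[0,0.02,0],[0,0,0],[0,0,0],[0,0,0],[0,0,0],[0,0,0]],"turn":[[0,0,0],[0,0,0],[0,0,0],[0,0,0],[0,0,0],[0,0,0],[0,0,0],[0,0,0]],"fingers":[-1,-1,-1,-1,-1,-1,-1,-1]}'
python3 c.py
```

```text
clock: 23.25
ee_pos: [0.4592, -0.1212, 0.0695]
orientation: [0.525, -0.525, 0.473, -0.474]
wrist_force: [-3.0, 1.2, 8.1]
gripper_width: 0.001
s=0.1266 n=-0.1753 z=0.0695 [-3.   1.2  8.1] [-0.38  0.02  1.79 -0.    1.33  1.09]
```

Firm contact of 8 N came at exactly the predicted shut height of 0.0695 m. I'll press a little more to confirm, then back off and look.

```bash
python3 -m creep '{"delta_pos":[[0,0.02,0],[0,0,0],[0,0,0],[0,0,0],[0,0,0],[0,0,0],[0,0,0],[0,0,0]],"turn":[[0,0,0],[0,0,0],[0,0,0],[0,0,0],[0,0,0],[0,0,0],[0,0,0],[0,0,0]],"fingers":[-1,-1,-1,-1,-1,-1,-1,-1]}'
python3 -m creep '{"delta_pos":[[0,-0.1,0],[0,-0.4,0],[0,-0.8,0],[0,-0.8,0],[0,-0.8,0],[0,-0.8,0],[0,-0.8,0],[0,0,0]],"turn":[[0,0,0],[0,0,0],[0,0,0],[0,0,0],[0,0,0],[0,0,0],[0,0,0],[0,0,0]],"fingers":[-1,-1,-1,-1,-1,-1,-1,-1]}'
python3 -m creep '{"delta_pos":[[0.8,0,-0.6],[0.8,0,-0.6],[0.8,0,-0.6],[0.8,0,-0.6],[0.8,0,-0.6],[0.8,0,-0.6],[0.8,0,-0.6],[0,0,0]],"turn":[[0,0,0],[0,0,0],[0,0,0],[0,0,0],[0,0,0],[0,0,0],[0,0,0],[0,0,0]],"fingers":[-1,-1,-1,-1,-1,-1,-1,-1]}'
python3 - <<'E'
from h import *
s=img("side");t=img("top")
cv2.imwrite("pics/s10.png",np.hstack([cv2.resize(s["pixels"][120:230,220:370],(400,293),interpolation=cv2.INTER_CUBIC),cv2.resize(t["pixels"][100:250,150:355],(400,293),interpolation=cv2.INTER_CUBIC)]))
C=np.array([.495,-.1165]);y=.12;e=np.array([np.cos(y),np.sin(y)]);n=np.array([-np.sin(y),np.cos(y)])
for a,b in((-90,100),(-90,-100)): 
  P=np.r_[C+e*a/1e3+n*b/1e3,.0535]; print((proj(s,P)-[220,120])*2.667,(proj(t,P)-[150,100])*1.951)
E
```

```text
clock: 23.92
ee_pos: [0.4592, -0.1212, 0.0695]
orientation: [0.525, -0.525, 0.473, -0.474]
wrist_force: [-3.7, 2.3, 11.4]
gripper_width: 0.001
clock: 24.58
ee_pos: [0.4615, -0.122, 0.208]
orientation: [0.527, -0.524, 0.47, -0.477]
wrist_force: [0.5, -0.1, 0.1]
gripper_width: 0.0
clock: 25.25
ee_pos: [0.3485, -0.3049, 0.2012]
orientation: [-0.523, 0.525, -0.475, 0.475]
wrist_force: [-0.2, -0.2, 0.6]
gripper_width: -0.001
[[196.42217208 226.62076079]] [[228.3946806  237.37171777]]
[[288.56395213 153.57372877]] [[352.17526753 221.50375209]]
```

View pics/s10.png

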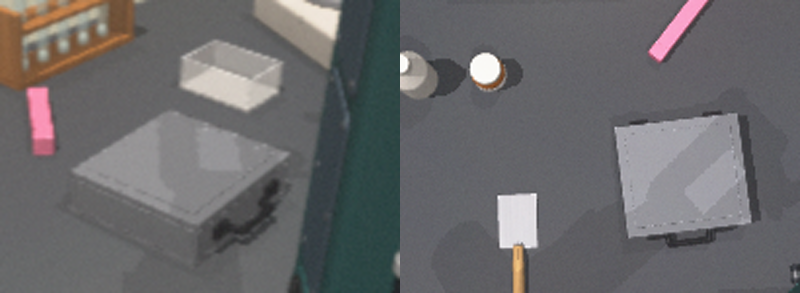

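Both views show the lid shut level on the rim. Its front corners are at about (229,237) and (351,222) in the top panel, against predicted (228,237) and (352,222). Handing in.

```bash
python3 -c "
from station import r
r.sign_off()"
```

```text
the job is handed in; nothing more can be done
```

The job is done and handed in at about 25 s of robot time: the tube and meter are packed and the lid is fully shut.

**What I did**
- **Tube:** I pushed the raised end along case +y with closed fingers and it dropped into the rear bay.
- **Meter:** I gripped it across its width and lowered it into the front bay, display up. I let go only once it had touched the bay floor.
- **Lid:** I pushed its outer face in a slow arc until it closed, then moved the arm clear.

**Last checks**
- **Tube:** before closing, its measured length (150.6 mm) and width (about 27 mm along its length) fitted a bar lying flat.
- **Meter:** it sat between the bay edges, well under the rim.
- **Lid:** it stopped firmly at the predicted shut height, with 8 to 11 N on the tool. The final top picture had its front corners within about one enlarged pixel of where a shut lid should be.
- **Other items:** I planned every move clear of them and felt no unexpected contact. The last picture showed those in view undisturbed, but I did not measure their positions.
- **Disagreement:** a distant wrist view put the case centre about 8 mm off in y from the top camera. Closer views settled it to about 3 mm, inside the bay's clearance.
- **Contact forces:** setting the meter down reached about 14 N vertically and 8 N sideways for a moment. I eased that off before letting go.

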